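# Load the long cell into the spring fixture and clamp it with the yoke

## Task

Load the long battery cell from its rest into the test fixture: hold it tilted with its flat end low, push that end against the spring contact, and with the spring held back tip the studded end down in front of the fixed contact, so that the cell lies level in its bay, and let go. Then lift the hold-down yoke up and off its hook and set it over the cell with both feet fully down in their pockets. Leave the other things on the bench where they are.

Things in the scene. Friction and masses are not known exactly. Their poses are not given: they have to be found in the camera images.
- cell_center (a point): Centre of the loose cell: plain light grey cylinder, 33 mm in diameter, 140 mm long overall, about 0.28 kg. Site x runs along the cell from the flat end (x = -70 mm) to the end with the steel stud. It starts level in the V saddles of its rest, 45 mm above the table, flat end towards the robot; its middle 80 mm is free between the saddles for a grasp from above.
- cell_stud (a point): Tip of the cell's stud (14 mm in diameter, 3 mm long), on the cell's axis, 70 mm from its centre.
- rest: Fixed grey cell rest, base 130 x 70 x 8 mm, with two black V saddles 40 to 58 mm either side of its middle. Origin: centre of its underside, on the table; x along the V; the resting cell's axis is 45 mm up.
- fixture: Fixed test fixture: grey metal base 235 x 130 x 8 mm (x -135 to +100), black plastic parts. Origin on the table right under the middle of the seated cell; x along the bay, away from the robot; z up. Spring end at -x (housing x = -132 to -102 mm, 50 mm wide, 63 mm high), fixed contact wall at +x (face at x = 70, 14 mm thick, 50 mm wide, top 57 mm up).
- bay (a point): Where the seated cell's centre lies: fixture x = 0, y = 0, 45 mm above the table; axes as the fixture's. Flat end at x = -70 mm against the spring contact, stud tip at x = +70 mm against the fixed wall. V saddles at x = -62 to -40 and 40 to 60 mm (48 mm wide, top edges about 41 mm up) centre the cell; between them, below the cell, lie only the base and the foot pockets.
- yoke_seat (a point): Where yoke_foot lies when the yoke is seated: fixture x = 0, y = 0, 8 mm above the table, midway between the two foot pockets. Pockets are centred at y = +-46 mm, 28 mm along x and 18 mm along y inside, floors 8 mm and 4 mm wide rims 20 mm above the table. The crossbar then crosses 2.5 mm above the cell.
- spring_contact (a joint): Travel of the spring contact in m: 0 when free, grows as it is pushed towards -x of the fixture, stop at 0.020. About 2 N to start it and 0.5 N more for each mm. It reads 0.007 with the cell seated: the cell is 7 mm too long to go in without pressing it. Pushed back to 0.012 to 0.015 the stud end clears the fixed wall.
- spring_face (a point): Centre of the spring contact's face, a brass pad 22 x 22 mm, 45 mm above the table, facing +x of the fixture; at fixture x = -63 mm when free. It moves with the contact.
- yoke_grip (a point): Grip point of the loose yoke, in the middle of its upright black tab, 83 mm above the undersides of its feet. The tab is 24 mm along the yoke's x and 14 mm along its y (pinch it along y); the grip point is 19 mm above the crossbar and 12 mm below the tab's top. Either way round fits the fixture.
- yoke_foot (a point): Point of the yoke midway between its feet, level with their undersides, 83 mm below yoke_grip. The aluminium yoke is an upside-down U: crossbar 102 mm along y, 20 mm wide, 8 mm thick, legs 56 mm long at y = +-46 mm, feet 20 mm along x and 10 mm along y; 0.16 kg; z up.
- hook_stand: Fixed dark steel stand, base 120 x 100 x 10 mm, origin on the table. A flat hook 24 mm wide points to -x of the stand, upper face 120 mm up, with an upturned lip 14 mm high at its end (x = -27 to -21 mm). The yoke's crossbar lies across the hook at about x = 10 mm, legs straddling it; lifted straight up 80 mm the feet clear everything.
- handheld: Bystander: black touch-screen instrument, 115 x 165 x 32 mm; leave it. Origin at its underside.
- drive: Bystander: dark red flat drive, 85 x 110 x 22 mm; leave it. Origin at its underside.
- spray_can: Bystander: upright can, 60 mm in diameter, 150 mm high; leave it. Origin at its underside.
- mug: Bystander: white mug, 80 mm in diameter, 90 mm high; leave it. Origin at its underside.
- screwdriver: Bystander: screwdriver lying near the robot; leave it. Origin at its underside.
- short_cell: Bystander: short grey cell standing upright, 33 mm in diameter, 70 mm high; not the one to load. Origin at its underside.
- adapter: Bystander: aluminium box, 70 x 100 x 35 mm; leave it. Origin at its underside.
Not all that is in view belongs to the job. What is meant by the part that bears cell_center is not blue or yellow, and is the larger of those in its own colour.

How it is judged (in metres and radians):
On the way, in this order (a step that is already met when the one before it is completed fails the run):
1. the cell is lifted out of its rest (contact force between cell and rest below 0.05 N and height (world z) of cell_center above 0.07 m), for 0.1 s.
2. the spring contact is pushed back by the cell's flat end while the studded end is still raised (tilted at least 6 degrees) (value of joint spring_contact above 0.008 m and contact force between cell and spring_contact above 1 N and x of cell_center in the frame of fixture below 0.03 m and height (world z) of cell_stud above 0.0525 m and angle between cell_center's own x axis and vertical below 1.466 rad), for 0.1 s.
3. the cell lies level in its bay, held by the spring, and is let go (x of cell_center in the frame of fixture between -0.004 and 0.004 m and y of cell_center in the frame of fixture between -0.004 and 0.004 m and z of cell_center in the frame of fixture between 0.041 and 0.049 m and angle between the x axis of cell_center and the x axis of fixture, either way round below 0.05 rad and x of cell_stud in the frame of fixture above 0.05 m and value of joint spring_contact above 0.003 m and contact force between the fingers and cell below 0.05 N), for 0.2 s.
4. the yoke is lifted up and off its hook (contact force between yoke and hook_stand below 0.05 N and z of yoke_foot in the frame of hook_stand above 0.084 m), for 0.1 s.
At the end, for the whole second after the job is handed in: Cell in the bay within 4 mm along, across and in height, within 0.05 rad of the bay, stud to the fixed contact, spring pressed over 3 mm; yoke over it, upright (0.06 rad), feet in the pockets (6 mm sideways, 3 mm of the floor, square within 0.25 rad); both at rest; bystanders unmoved (x of cell_center in the frame of fixture between -0.004 and 0.004 m and y of cell_center in the frame of fixture between -0.004 and 0.004 m and z of cell_center in the frame of fixture between 0.041 and 0.049 m and angle between the x axis of cell_center and the x axis of fixture, either way round below 0.05 rad and x of cell_stud in the frame of fixture above 0.05 m and value of joint spring_contact above 0.003 m and x of yoke_foot in the frame of fixture between -0.006 and 0.006 m and y of yoke_foot in the frame of fixture between -0.006 and 0.006 m and z of yoke_foot in the frame of fixture between 0.005 and 0.011 m and angle between yoke_foot's own z axis and vertical below 0.06 rad and angle between the y axis of yoke_foot and the y axis of fixture, either way round below 0.25 rad and linear speed of each of cell, yoke below 0.02 m/s); the robot touches nothing.
It fails at once if one of the seven bystanders is moved more than 30 mm (distance of any of handheld, drive, spray_can, mug, screwdriver, short_cell, adapter from where it was at the start of the episode above 0.03 m).
It also fails if it takes over 53 s, if anything falls off the work surface, if the arm or the gripper's body presses on something with over 40 N, if the wrist force passes 120 N, or if a joint passes its speed limit or range.

## Robot

A 6-joint arm with a two-finger parallel gripper is mounted at the origin on the work surface. World frame = base frame: x ahead of the robot, y to its left, z up, the work surface at z = 0. Lengths are in m, angles in degrees, forces in N, time in s.
With the tool pointing down it reaches from about 0.3 to 0.75 m from the base axis. Payload 8.5 kg.
Tool frame: the origin (TCP) lies midway between the tips of the shut fingers; the grasp point (between the pads) lies ctrl.grip_point_offset behind it (ctrl.grip_point_offset is the distance from the TCP to the grasp point, in m); z points along the fingers, y is the line along which they close (so a half turn about z gives the same grasp; the last joint's range is limited). The gripper opens to 88 mm and grips with 3 to 60 N. Pads are 18 mm wide; open, the fingers measure 123 mm over their backs; the gripper's body (75 mm by 187 mm) begins 45 mm behind the grasp point.
Start: joints at [54.127, 21.807, 74.336, -0, 83.858, -12.336], TCP at [0.22, 0.504, 0.239] pointing down, gripper open.
Joint ranges: [-178.18, 178.18], [-50.72, 133.34], [12.68, 142.11], [-81.47, 261.47], [9.98, 163.14], [-165.26, 165.26]. Speed limits (degrees/s): [136.94, 136.94, 180, 180, 180, 180].

## Interface

Orientations are given as [roll, pitch, yaw] about the fixed x, y, z axes, in that order (R = Rz(yaw) Ry(pitch) Rx(roll)).
In Python, from station import monitor, cams, ctrl gives the robot as it stands.
- The arm moves only by the tool jog_arm, never from a script. Its argument "plan" is a list that holds one entry, the list of rows, each a list of 7 numbers: the shift along the tool's x, y, z in cm, then the turn, a rotation vector about the tool's x, y, z in degrees, then the finger opening in cm, from 0 to 8.81. A call has exactly 8 rows; each row is the pose to reach, as a shift and turn from the pose commanded when the call began, along the tool's axes at that moment; what a row does not reach only later rows make up. A row lasts 1/10 s, in which the tool goes at most 50 mm and 8.59 degrees, less where a joint would pass 70% of its speed; a pose out of reach is approached as far as the arm can. A call with a gripper value outside its range is refused whole. The fingers move at their own pace and stop on an object; "grip_force" is the grip in N (left out, the last holds). Time passes only in rows, so rows that repeat a pose let the fingers close, or fill a call up. It gives the time, the measured TCP pose, the force, the opening and the grip force at its end, in the units of the state.
- monitor.state(): the state, without advancing time (a new reading comes with each control period).
- cams.camera(name): name is "side" or "top" or "wrist"; returns a dict with "image" (420x560x3 uint8, red, green, blue), "fx", "fy", "cx", "cy" (pixels), "position" and "attitude" of the camera in the world. Camera axes: x right, y up, looking along -z (the intrinsics and any distortion apply to the point x, -y, -z); pixel columns grow to the right and rows downward; lengths in m; the calibration is good to about 2 mm. A picture is of the moment at which its call begins. There is no depth.
- ctrl.sign_off(): hands the job in; it is judged then, once.
The state is a dict: "time": time; "qpos": joint angles; "joint_velocities": joint speeds; "tau": joint torques, N m; "tool_pos": TCP position; "tool_rot": TCP orientation; "wrist_force": force on the tool from outside, world axes, zero at the start; "torque": the same for the moment, N m; "gripper_width": finger opening in m; "gripper_force": force on a finger pad.
Only numpy, scipy, OpenCV 4.12 (cv2) and the standard library are available. Lean on these libraries where they do the work, as an engineer would, in place of code of your own. Each camera call takes 0.05 s, during which the arm holds its last target. There are 200 camera calls.

## Working session

There is one attempt and no reset: what is moved stays moved. The work goes in short steps, Python scripts to look and compute and a tool call to move; the robot and the scene stay as the last step left them, time stands still between calls to the robot, and variables do not carry over. Pictures are saved under pics/ and viewed, at most 10 in all, crops included, and the job is handed in when it is done.

Besides the shell and the picture viewer there is one more tool, called after "Emit:" as name(argument=value, ...) on one line, values as JSON. jog_arm: Moves the arm, as the interface text tells. Its arguments: {"type":"object","properties":{"plan":{"type":"array","items":{"type":"array","items":{"type":"array","items":{"type":"number"}}}},"grip_force":{"type":"number"}},"required":["plan"]}

```bash
ls; mkdir -p pics; python3 - <<'E'
from station import monitor,cams,ctrl
import cv2
print(monitor.state(), ctrl.grip_point_offset)
for n in ("top","side"):
    c=cams.camera(n); cv2.imwrite(f"pics/{n}0.png",c["image"][:,:,::-1]); print({k:v for k,v in c.items() if k!="image"})
E
```

```text
pics
{'time': 0.0, 'qpos': array([ 5.41296184e+01,  2.18392504e+01,  7.43838250e+01, -3.64879035e-03,
        8.38587047e+01, -1.23361700e+01]), 'joint_velocities': array([-0.02472588,  0.00473465,  0.03194477,  0.04650875,  0.00366974,
       -0.02797035]), 'tau': array([ 1.33737407e-05, -4.37936032e+01, -2.24560601e+01,  7.13091390e-02,
        3.52506526e-02, -1.01595788e-04]), 'tool_pos': array([0.21946259, 0.50400669, 0.23815955]), 'tool_rot': array([-1.79919333e+02, -1.39285282e-02,  1.56466172e+02]), 'wrist_force': array([-0.58760282, -0.99490992,  0.16509705]), 'torque': array([ 0.0326588 ,  0.05168091, -0.0393589 ]), 'gripper_force': 0.0, 'gripper_width': 0.0880152420517249} 0.0187
{'fx': 411.5919742896825, 'fy': 411.5919742896825, 'cx': 279.6632579148617, 'cy': 214.7697873002383, 'position': array([0.35927941, 0.00164216, 1.33307602]), 'attitude': array([  7.55480773,  -0.65188286, -90.15965337])}
{'fx': 509.24149974236207, 'fy': 509.24149974236207, 'cx': 269.7567392855785, 'cy': 207.83398240726106, 'position': array([ 0.3645846 , -0.86953847,  1.1434825 ]), 'attitude': array([ 40.53223214,   1.06327057, -10.64500632])}
```

View pics/top0.png

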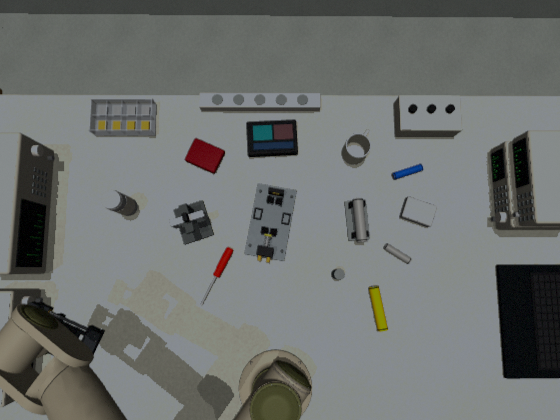

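View pics/side0.png

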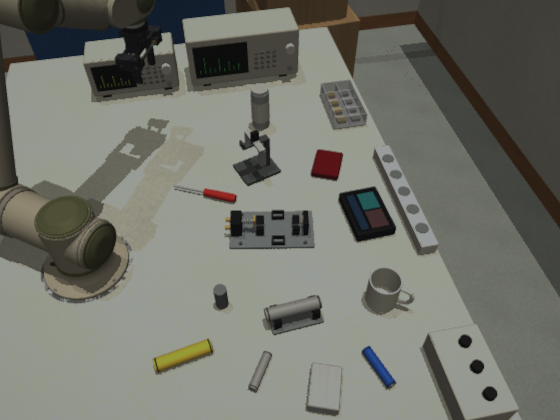

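The top view shows the cell in its rest at about (357,220), the fixture at (270,225) with its brass spring end at row 250 (towards the robot), and the hook stand with yoke at (193,222). The side view agrees: fixture (271,228), cell (293,308), hook (257,158).

```bash
cat > h.py <<'E'
import numpy as np, cv2
from scipy.spatial.transform import Rotation as R
from station import monitor,cams,ctrl
def Rm(a): return R.from_euler('xyz',a,degrees=True).as_matrix()
def ray(c,u,v):
    d=np.array([(u-c["cx"])/c["fx"],-(v-c["cy"])/c["fy"],-1.]); return Rm(c["attitude"])@d
def onz(c,u,v,z):
    d=ray(c,u,v); p=np.array(c["position"]); return p+d*(z-p[2])/d[2]
def proj(c,P):
    q=Rm(c["attitude"]).T@(np.array(P)-c["position"]); return np.array([c["cx"]-c["fx"]*q[0]/q[2], c["cy"]+c["fy"]*q[1]/q[2]])
def two(c1,p1,c2,p2):
    A=[];b=[]
    for c,p in((c1,p1),(c2,p2)):
        d=ray(c,*p);d/=np.linalg.norm(d);M=np.eye(3)-np.outer(d,d);A.append(M);b.append(M@c["position"])
    return np.linalg.lstsq(np.vstack(A),np.hstack(b),rcond=None)[0]
def tool():
    s=monitor.state(); return np.array(s["tool_pos"]),Rm(s["tool_rot"])
E
python3 - <<'E'
from h import *
t=cams.camera("top"); s=cams.camera("side")
a=cv2.resize(t["image"][175:275,165:380],None,fx=3.7,fy=3.7,interpolation=cv2.INTER_CUBIC)
b=cv2.resize(s["image"][125:255,180:330],None,fx=1.7,fy=1.7,interpolation=cv2.INTER_CUBIC)
d=cv2.resize(s["image"][280:340,240:345],None,fx=2.2,fy=2.2,interpolation=cv2.INTER_CUBIC)
im=np.zeros((600,800,3),np.uint8); im[:a.shape[0],:a.shape[1]]=a; im[375:375+b.shape[0],:b.shape[1]]=b; im[375:375+d.shape[0],300:300+d.shape[1]]=d
cv2.imwrite("pics/c1.png",im[:,:,::-1])
for n,p,z in(("cell",(357.5,220),.045),("fix",(270.5,222),.008),("hook",(195,222),.0)): print(n,onz(t,*p,z))
for n,p,z in(("cell",(293,308),.045),("fix",(272,230),.008)): print(n,onz(s,*p,z))
w=cams.camera("wrist");p,Rt=tool();print(Rt.T@(w["position"]-p),Rt.T@Rm(w["attitude"]),w["fx"])
E
```

```text
cell [ 0.51310198 -0.25931718  0.045     ]
fix [0.51139857 0.01582718 0.008     ]
hook [0.51268041 0.26140312 0.        ]
cell [ 0.51428052 -0.26825206  0.045     ]
fix [0.51423151 0.00636192 0.008     ]
[ 6.78648750e-02  1.01419789e-05 -1.45380734e-01] [[-3.86621624e-04  9.65015051e-01  2.62194207e-01]
 [ 9.99999917e-01  4.07088953e-04 -2.37433719e-05]
 [-1.29649076e-04  2.62194176e-01 -9.65015128e-01]] 327.74692461167444
```

View pics/c1.png

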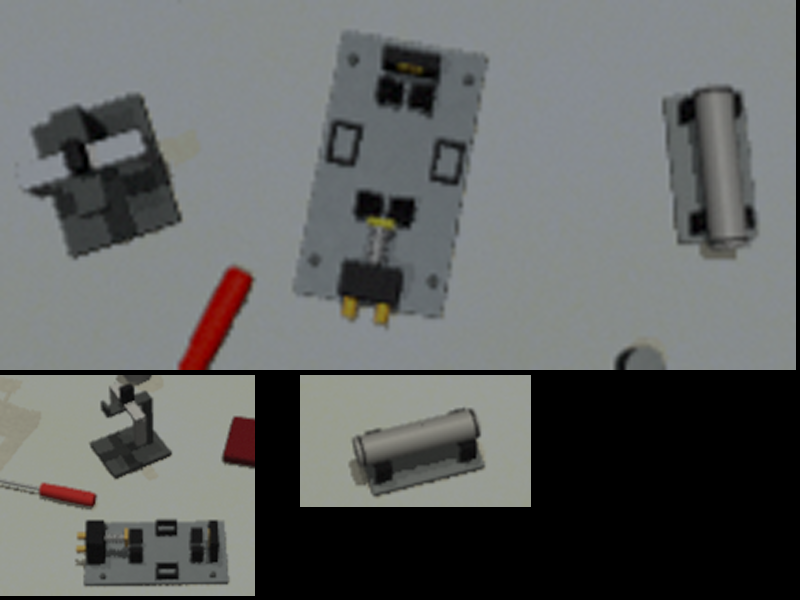

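The crop shows pocket rims at crop (344,143) and (448,161), the wall at (411,62), the spring housing at (371,283), the cell from (714,90) to (728,240), and the hook stand base centred near (120,175) with a white crossbar at about (90,150). I'll measure these in both views.

```bash
cat > t.py <<'E'
from h import *
t=cams.camera("top"); s=cams.camera("side")
T=lambda x,y:(165+(x-1.3)/3.7,175+(y-1.3)/3.7)
S=lambda x,y:(180+x/1.7,125+(y-375)/1.7)
D=lambda x,y:(240+(x-300)/2.2,280+(y-375)/2.2)
for n,a,b in(("pockL",T(344,143),S(167,527)),("pockR",T(448,161),S(167,570))):
    print(n,onz(t,*a,.02),onz(s,*b,.02),two(t,a,s,b))
for n,a in(("wall",(411,53)),("hous",(371,270))): print(n,onz(t,*T(*a),.06))
for n,a in(("cs",(714,92)),("cf",(729,236))): print(n,onz(t,*T(*a),.05))
print("yoke tab",two(t,T(75,150),s,S(126,393)))
for a in((140,95),(180,222),(75,257)): print("stand corner",onz(t,*T(*a),.01))
for b in((357,450),(474,420)): print("cell side",onz(s,*D(*b),.05))
print(ctrl.grip_point_offset)
E
python3 t.py
```

```text
pockL [0.53826656 0.05713649 0.02      ] [0.54083648 0.04929224 0.02      ] [0.54104859 0.05754027 0.0097748 ]
pockR [ 0.52236783 -0.03326004  0.02      ] [ 0.5231256  -0.03962561  0.02      ] [ 0.52385313 -0.03349306  0.0116562 ]
wall [ 0.60997875 -0.00116521  0.06      ]
hous [0.42586883 0.03248154 0.06      ]
cs [ 0.57784678 -0.26050068  0.05      ]
cf [ 0.45442202 -0.26978681  0.05      ]
yoke tab [0.51416964 0.26416834 0.13880695]
stand corner [0.58241632 0.23688735 0.01      ]
stand corner [0.47049812 0.19974814 0.01      ]
stand corner [0.44028327 0.28995691 0.01      ]
cell side [ 0.44640403 -0.2744036   0.05      ]
cell side [ 0.58043794 -0.26313273  0.05      ]
0.0187
```

```bash
cat >> h.py <<'E'
def to(pos,rpy):
    p,Rt=tool(); M=Rt.T@Rm(rpy); d=Rt.T@(np.array(pos)-p)*100; r=R.from_matrix(M).as_rotvec(degrees=True)
    print("shift",d.round(2),"turn",r.round(2))
E
python3 -c "
from h import *
to([.49,.262,.30],[180,0,18])"
```

```text
shift [-34.46 -11.41  -6.14] turn [-1.0000e-02  2.0000e-02  1.3846e+02]
```

Emit:
jog_arm(plan=[[[-1,-0.5,-2,0,0,8,8],[-5,-2,-4,0,0,16,8],[-9,-3,-6,0,0,24,8],[-14,-4.5,-6.1,0,0,32,8],[-19,-6,-6.1,0,0,40,8],[-24,-8,-6.1,0,0,48,8],[-29,-9.5,-6.1,0,0,56,8],[-34.5,-11.4,-6.1,0,0,64,8]]])

```text
time: 1.15
tool_pos: [0.4779, 0.2728, 0.2999]
tool_rot: [180.0, -0.0, 92.1]
wrist_force: [0.3, 0.3, 0.0]
gripper_width: 0.0801
gripper_force: 0.0
```

Emit:
jog_arm(plan=[[[0,0,0,0,0,8,8],[0,0,0,0,0,16,8],[0,0,0,0,0,24,8],[0,0,0,0,0,32,8],[0,0,0,0,0,40,8],[0,0,0,0,0,48,8],[0,0,0,0,0,56,8],[0,0,0,0,0,64,8]]])

```text
time: 1.95
tool_pos: [0.4766, 0.2745, 0.2997]
tool_rot: [180.0, 0.0, 28.1]
wrist_force: [0.2, -0.6, -0.2]
gripper_width: 0.0798
gripper_force: 0.0
```

```bash
python3 -c "
from h import *
c=cams.camera('wrist'); cv2.imwrite('pics/w1.png',c['image'][:,:,::-1]); import pickle; pickle.dump(c,open('w1.pkl','wb'))
print(monitor.state()['tool_pos'],monitor.state()['tool_rot'],c['position'],c['attitude'])
to([.50,.012,.30],[180,0,-10])"
```

```text
[0.47662851 0.27442694 0.299681  ] [1.79998935e+02 9.19083208e-03 2.77354818e+01] [0.53495829 0.30641533 0.44513788] [-1.51329789e+01 -1.90978910e-02 -6.18923083e+01]
shift [-10.14  24.32  -0.03] turn [0.000e+00 1.000e-02 3.774e+01]
```

View pics/w1.png

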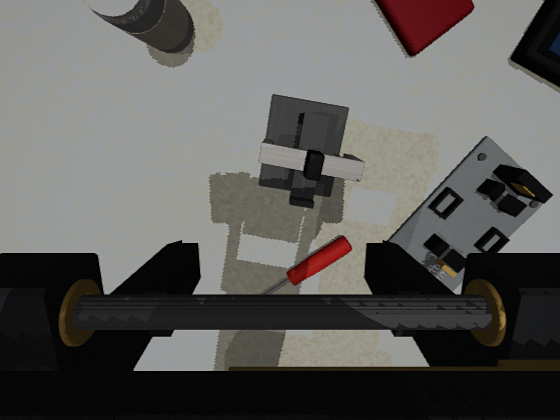

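The wrist view shows the yoke crossbar from (261,152) to (362,170), its tab top at about (316,157), the hook lip at (302,203), and the stand base's far corners at (274,95) and (348,107). I'll compute these and move over the fixture.

```bash
python3 - <<'E'
from h import *; import pickle
c=pickle.load(open('w1.pkl','rb'))
g=c["image"].astype(int); m=((g.min(2)>150)).astype(np.uint8); 
# white crossbar component near (285,155)
n,l,st,ce=cv2.connectedComponentsWithStats(m)
k=l[155,285]; print(st[k],ce[k]); ys,xs=np.where(l==k)
print(cv2.minAreaRect(np.c_[xs,ys].astype(np.float32)))
for p in((261,152),(362,170)): print(onz(c,*p,.128))
a,b=onz(c,261,152,.128),onz(c,362,170,.128); print(np.linalg.norm(a-b),np.degrees(np.arctan2(*(b-a)[:2][::-1])),(a+b)/2)
for p in((274,95),(348,107)): print(onz(c,*p,.01))
print("tab",onz(c,317,156,.159),"lip",onz(c,302,203,.134))
d=g[120:200,250:375]; print(''.join('' for _ in ''))
cv2.imwrite('pics/yk.png',cv2.resize(c["image"][85:215,245:375,::-1],None,fx=4.5,fy=4.5,interpolation=cv2.INTER_CUBIC))
E
```

```text
[     0      0    560    420 179841] [291.94418959 228.62471294]
((279.5, 209.5), (419.0, 559.0), 90.0)
[0.49674035 0.30862425 0.128     ]
[0.52760409 0.21390886 0.128     ]
0.09961714317886074 -71.95140162209898 [0.51217222 0.26126656 0.128     ]
[0.55368233 0.32753275 0.01      ]
[0.58520837 0.23774797 0.01      ]
tab [0.52033266 0.26390801 0.159     ] lip [0.47222163 0.25041557 0.134     ]
```

Emit:
jog_arm(plan=[[[-1,3,0,0,0,5,8],[-3,6,0,0,0,10,8],[-4,10,0,0,0,15,8],[-5,13,0,0,0,20,8],[-7,17,0,0,0,25,8],[-8,20,0,0,0,30,8],[-9,22,0,0,0,35,8],[-10,24,0,0,0,37.5,8]]])

```text
time: 2.8
tool_pos: [0.5031, 0.0145, 0.2998]
tool_rot: [-180.0, -0.0, -9.1]
wrist_force: [0.1, 0.1, 0.1]
gripper_width: 0.0798
gripper_force: 0.0
```

View pics/yk.png

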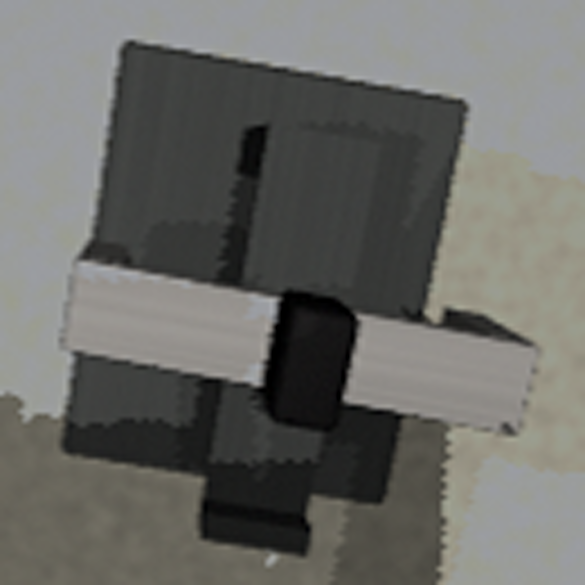

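```bash
python3 -c "
from h import *
c=cams.camera('wrist'); cv2.imwrite('pics/w2.png',c['image'][:,:,::-1]); import pickle; pickle.dump(c,open('w2.pkl','wb'))
print(monitor.state()['tool_pos'],monitor.state()['tool_rot'],c['position'],c['attitude'])
to([.48,-.267,.25],[180,0,4.5])"
```

```text
[0.5033392  0.01218585 0.29959507] [ 1.79928335e+02  1.61113683e-03 -9.26437277e+00] [0.56848849 0.00430158 0.44518939] [-1.51219270e+01  8.08905133e-03 -9.91114068e+01]
shift [ 2.19 27.92  4.99] turn [ 7.000e-02  1.000e-02 -1.376e+01]
```

View pics/w2.png

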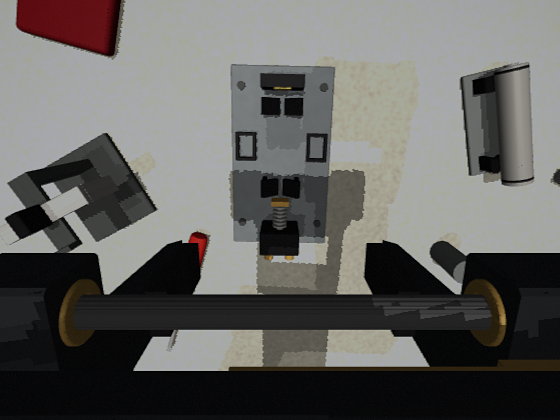

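The first crop shows the crossbar corners at crop (80,262), (65,350), (537,347) and (520,433), with the tab between. The second picture shows the fixture base corners at (231,65), (335,67), (328,243), (234,241), pockets at (245.5,146) and (316.5,147.5), and the cell at right, (516,65) to (517,185).

```bash
python3 - <<'E'
from h import *; import pickle
c=pickle.load(open('w1.pkl','rb'))
q=[onz(c,245+x/4.5-.4,85+y/4.5-.4,.128) for x,y in((80,262),(65,350),(537,347),(520,433))]
v=(q[2]+q[3]-q[0]-q[1])/2;print("yoke",np.mean(q,0),np.linalg.norm(v),np.degrees(np.arctan2(v[1],v[0]))+90, np.linalg.norm(q[0]-q[1]))
c=pickle.load(open('w2.pkl','rb')); g=c["image"].astype(int)
L,Rr=onz(c,245.5,146,.02),onz(c,316.5,147.5,.02); v=L-Rr
print("pockets",(L+Rr)/2,np.linalg.norm(v),np.degrees(np.arctan2(v[1],v[0]))-90)
k=[onz(c,*p,.008) for p in((231.5,65.5),(334.5,67.5),(328,242.5),(233.5,241))]
print("base",np.array(k),[np.linalg.norm(k[i]-k[(i+1)%4]) for i in range(4)])
x=(k[0]+k[1]-k[2]-k[3])/2; yaw=np.arctan2(x[1],x[0]); m=np.mean(k,0); print(np.degrees(yaw), m+.0175*np.array([np.cos(yaw),np.sin(yaw),0]))
f=onz(c,280,203,.045); w=onz(c,283,83,.05); print("springface",f,"wall",w)
a=onz(c,516,65,.06);b=onz(c,517,183,.06); print("cell",a,b)
E
```

```text
yoke [0.51126409 0.26088776 0.128     ] 0.10014347143413845 17.71182674782436 0.018976068759730888
pockets [0.53210051 0.01133219 0.02      ] 0.09103144251264295 -10.306615177015331
base [[ 0.63898595  0.05628898  0.008     ]
 [ 0.61648586 -0.06943563  0.008     ]
 [ 0.38733331 -0.03314022  0.008     ]
 [ 0.41089531  0.0994128   0.008     ]] [np.float64(0.12772208982567235), np.float64(0.2320091629512199), np.float64(0.134630863787797), np.float64(0.23213144405930453)]
-9.853481565032094 [0.53066696 0.01028672 0.008     ]
springface [0.46517541 0.02334924 0.045     ] wall [ 0.60486952 -0.00274764  0.05      ]
cell [ 0.58193822 -0.2564793   0.06      ] [ 0.44859673 -0.26101349  0.06      ]
```

Emit:
jog_arm(plan=[[[0,3,0.5,0,0,-2,8],[0,7,1,0,0,-4,8],[1,11,2,0,0,-6,8],[1,15,3,0,0,-8,8],[1.5,19,4,0,0,-10,8],[2,23,5,0,0,-12,8],[2,26,5,0,0,-14,8],[2.2,28,5,0,0,-14,8]]])

```text
time: 3.65
tool_pos: [0.4804, -0.2658, 0.2492]
tool_rot: [-180.0, 0.0, 5.1]
wrist_force: [0.8, 0.4, -0.3]
gripper_width: 0.0802
gripper_force: 0.0
```

```bash
python3 -c "
from h import *
c=cams.camera('wrist'); cv2.imwrite('pics/w3.png',c['image'][:,:,::-1]); import pickle; pickle.dump(c,open('w3.pkl','wb'))
print(monitor.state()['tool_pos'],monitor.state()['tool_rot'])"
```

```text
[ 0.48047279 -0.26790384  0.24918498] [1.79964979e+02 3.40037879e-02 4.97937591e+00]
```

View pics/w3.png

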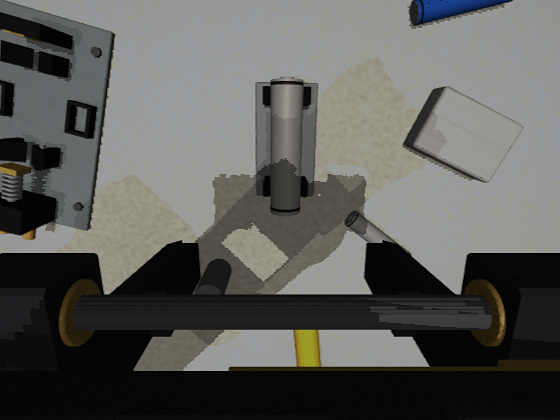

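The wrist view shows the cell axis running from (287,81) at the stud end to (286,213) at the flat end, edges at columns 271 and 302 mid-way.

```bash
python3 - <<'E'
from h import *; import pickle
c=pickle.load(open('w3.pkl','rb')); g=c["image"].astype(int)
s,f=onz(c,287,81,.0615),onz(c,286,213,.0615); print(s,f,np.linalg.norm(s-f),(s+f)/2)
S,F=onz(c,287,90,.045),onz(c,286,205,.045); v=S-F; print("axis",S,F,np.degrees(np.arctan2(v[1],v[0])))
for r in(100,130,160,190): print(r,[tuple(g[r,x]) if 0 else int(g[r,x].sum()) for x in range(264,310,2)])
E
```

```text
[ 0.57961497 -0.26138917  0.0615    ] [ 0.44866127 -0.27251749  0.0615    ] 0.13142569174322966 [ 0.51413812 -0.26695333  0.0615    ]
axis [ 0.57275933 -0.26226874  0.045     ] [ 0.45299214 -0.27231018  0.045     ] 4.792547177571615
100 [25, 30, 27, 97, 240, 291, 324, 351, 366, 397, 423, 450, 433, 401, 375, 353, 330, 303, 258, 160, 21, 34, 22]
130 [331, 278, 281, 220, 207, 253, 283, 304, 323, 342, 361, 388, 367, 346, 327, 310, 290, 262, 214, 250, 282, 282, 281]
160 [268, 273, 274, 210, 215, 260, 289, 308, 240, 175, 181, 183, 305, 341, 322, 304, 277, 247, 178, 277, 273, 274, 274]
190 [12, 11, 22, 87, 130, 150, 160, 168, 175, 177, 185, 193, 192, 186, 178, 169, 164, 146, 81, 12, 13, 7, 120]
```

```bash
python3 -c "
from h import *
to([.515,-.267,.12],[180,0,4.8]);to([.515,-.267,.028],[180,0,4.8])"
```

```text
shift [ 3.46  0.2  12.92] turn [0.04 0.03 0.18]
shift [ 3.46  0.2  22.12] turn [0.04 0.03 0.18]
```

Emit:
jog_arm(plan=[[[1,0,3,0,0,0.1,6],[2,0.1,7,0,0,0.2,6],[3,0.2,11,0,0,0.2,6],[3.5,0.2,15,0,0,0.2,6],[3.5,0.2,18,0,0,0.2,6],[3.5,0.2,20.5,0,0,0.2,6],[3.5,0.2,22.1,0,0,0.2,6],[3.5,0.2,22.1,0,0,0.2,6]]])

```text
time: 4.5
tool_pos: [0.5153, -0.2618, 0.0268]
tool_rot: [-179.8, 0.2, 4.9]
wrist_force: [-0.7, -0.3, -0.2]
gripper_width: 0.06
gripper_force: 0.0
```

Emit:
jog_arm(plan=[[[0,0,0,0,0,0,5],[0,0,0,0,0,0,4],[0,0,0,0,0,0,3.4],[0,0,0,0,0,0,2.8],[0,0,0,0,0,0,2.5],[0,0,0,0,0,0,2.5],[0,0,0,0,0,0,2.5],[0,0,0,0,0,0,2.5]]], grip_force=45)

```text
time: 5.3
tool_pos: [0.5168, -0.266, 0.0306]
tool_rot: [179.6, -0.2, 4.8]
wrist_force: [-1.5, -10.7, 3.3]
gripper_width: 0.0318
gripper_force: 45.0
```

Emit:
jog_arm(plan=[[[0,0,-1,0,0,0,2.5],[0,0,-2,0,0,0,2.5],[0,0,-4,0,0,0,2.5],[0,0,-6,0,0,0,2.5],[0,0,-8,0,0,0,2.5],[0,0,-10,0,0,0,2.5],[0,0,-11,0,0,0,2.5],[0,0,-11,0,0,0,2.5]]])

```text
time: 6.1
tool_pos: [0.5163, -0.2631, 0.1402]
tool_rot: [179.9, -0.1, 4.8]
wrist_force: [0.0, -0.6, -3.9]
gripper_width: 0.0322
gripper_force: 45.0
```

```bash
cat >> h.py <<'E'
F=np.array([.531,.011,0]); YAW=-10.
OFF=np.array([0,0,-.0144])   # cell centre in tool frame
def cellto(xc,zc,th,dy=0):
    rpy=[180,-th,YAW]; M=Rm(rpy); c=F+Rm([0,0,YAW])@np.array([xc,dy,zc])
    print(xc,zc,th,end=' '); to(c-M@OFF,rpy)
E
python3 -c "
from h import *
print(monitor.state()['tool_pos']);cellto(.014,.13,16)"
```

```text
[ 0.51625978 -0.26313383  0.14022191]
0.014 0.13 16 shift [  5.49 -26.74   2.37] turn [-1.98 15.79 14.7 ]
```

Emit:
jog_arm(plan=[[[0.5,-2,0.2,-0.2,2,2,2.5],[1,-6,0.4,-0.5,4,4,2.5],[2,-10,0.8,-0.8,6,6,2.5],[3,-14,1.2,-1,8,8,2.5],[3.5,-18,1.6,-1.3,10,10,2.5],[4.5,-22,2,-1.6,12.5,12,2.5],[5,-25,2.2,-1.8,14.5,13.5,2.5],[5.5,-26.7,2.4,-2,15.8,14.7,2.5]]])

```text
time: 6.9
tool_pos: [0.5472, 0.0101, 0.1135]
tool_rot: [-179.9, -15.8, -10.0]
wrist_force: [0.5, 0.2, -3.0]
gripper_width: 0.0321
gripper_force: 45.0
```

Emit:
jog_arm(plan=[[[0,0,0,0,0,0,2.5],[0,0,0,0,0,0,2.5],[0,0,0,0,0,0,2.5],[0,0,0,0,0,0,2.5],[0,0,0,0,0,0,2.5],[0,0,0,0,0,0,2.5],[0,0,0,0,0,0,2.5],[0,0,0,0,0,0,2.5]]])

```text
time: 7.7
tool_pos: [0.5486, 0.0074, 0.1148]
tool_rot: [-179.9, -15.9, -10.0]
wrist_force: [0.1, 0.7, -2.8]
gripper_width: 0.0318
gripper_force: 45.0
```

```bash
python3 - <<'E'
from h import *; import pickle
t=cams.camera("top"); s=cams.camera("side"); pickle.dump((t,s),open('ts.pkl','wb'))
print(monitor.state()['tool_pos'],monitor.state()['tool_rot'],monitor.state()['wrist_force'])
p,Rt=tool(); 
for x in(-.07,0,.07): P=p+Rt@(OFF+[x,0,0]); print(P,proj(t,P),proj(s,P))
cp=Rm([0,0,YAW])
for q in((.07,0,.057),(-.102,0,.063),(-.063,0,.045),(0,.046,.02),(0,-.046,.02)): P=F+cp@np.array(q);print(q,proj(t,P),proj(s,P))
a=cv2.resize(t["image"][165:275,215:325],None,fx=3.6,fy=3.6,interpolation=cv2.INTER_CUBIC)
b=cv2.resize(s["image"][130:260,210:340],None,fx=3,fy=3,interpolation=cv2.INTER_CUBIC)
im=np.zeros((400,800,3),np.uint8); im[:396,:396]=a; im[:390,400:790]=b
cv2.imwrite("pics/c2.png",im[:,:,::-1])
E
```

```text
[0.54854163 0.00748889 0.11478075] [-179.94891522  -15.88472004  -10.03963213] [ 0.81048904 -0.18454858 -2.50533316]
[0.47836237 0.01990041 0.10947168] [268.76983329 229.12328286] [257.36885844 204.910732  ]
[0.54465843 0.00816333 0.12863087] [272.65569774 206.18184398] [282.42859422 199.68434007]
[ 0.61095448 -0.00357374  0.14779006] [276.60680048 182.85525005] [308.05189015 194.34041354]
(0.07, 0, 0.057) [275.72967149 192.29124194] [302.69530741 216.30428349]
(-0.102, 0, 0.063) [266.12229774 246.04585832] [240.36877179 216.19676917]
(-0.063, 0, 0.045) [268.42279304 234.10236879] [254.77410903 220.03045131]
(0, 0.046, 0.02) [257.88228499 213.07491164] [277.12976603 212.67706756]
(0, -0.046, 0.02) [286.05247104 217.96286221] [277.81829817 238.19902653]
```

View pics/c2.png

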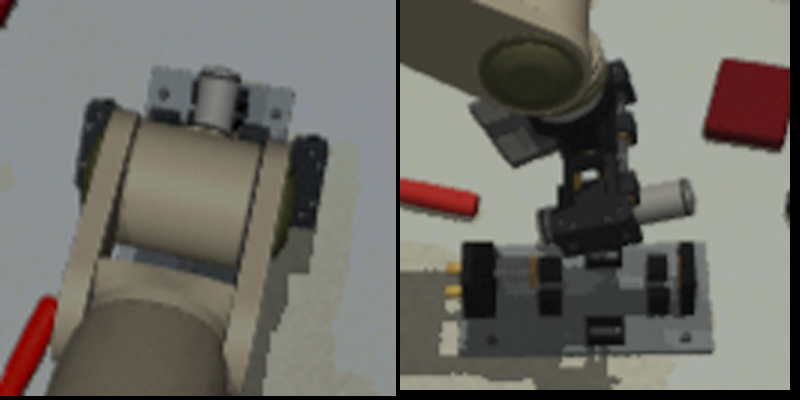

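The crops show the held cell's stud at side pixel (307,195.7) and its flat end at (257.7,206), against predictions of (308,194) and (257,205). The brass pad is also where predicted, so the model holds to about 2 mm. Next is the descent.

```bash
python3 -c "
from h import *
cellto(.014,.0695,16)"
```

```text
0.014 0.0695 16 shift [-1.61 -0.04  5.69] turn [-0.04  0.12 -0.04]
```

Emit:
jog_arm(plan=[[[-0.3,0,1,0,0.1,0,2.5],[-0.6,0,2,0,0.1,0,2.5],[-0.8,0,3,0,0.1,0,2.5],[-1.1,0,4,0,0.1,0,2.5],[-1.4,0,5,0,0.1,0,2.5],[-1.6,0,5.5,0,0.1,0,2.5],[-1.6,0,5.7,0,0.1,0,2.5],[-1.6,0,5.7,0,0.1,0,2.5]]])

```text
time: 8.6
tool_pos: [0.5489, 0.0075, 0.0554]
tool_rot: [-179.9, -16.0, -10.0]
wrist_force: [-0.1, -0.3, -2.9]
gripper_width: 0.032
gripper_force: 45.0
```

```bash
python3 -c "
from h import *
print(monitor.state()['tool_pos'],monitor.state()['wrist_force'])
cellto(-.0085,.063,16); cellto(0,.0655,16)"
```

```text
[0.54886213 0.00750619 0.05541388] [-0.12398635 -0.29209373 -2.94991988]
-0.0085 0.063 16 shift [-2.36 -0.03 -0.02] turn [-0.04  0.02 -0.04]
0 0.0655 16 shift [-1.47 -0.03 -0.03] turn [-0.04  0.02 -0.04]
```

Emit:
jog_arm(plan=[[[-0.3,0,0,0,0,0,2.5],[-0.6,0,0,0,0,0,2.5],[-0.8,0,0,0,0,0,2.5],[-1.0,0,0,0,0,0,2.5],[-1.2,0,0,0,0,0,2.5],[-1.4,0,0,0,0,0,2.5],[-1.5,0,0,0,0,0,2.5],[-1.5,0,0,0,0,0,2.5]]])

```text
time: 9.4
tool_pos: [0.5355, 0.0098, 0.0521]
tool_rot: [-179.9, -16.2, -10.1]
wrist_force: [5.2, -0.4, 0.8]
gripper_width: 0.0319
gripper_force: 45.0
```

Emit:
jog_arm(plan=[[[-0.2,0,0,0,0,0,2.5],[-0.4,0,0,0,0,0,2.5],[-0.6,0,0,0,0,0,2.5],[-0.8,0,0,0,0,0,2.5],[-0.9,0,0,0,0,0,2.5],[-0.9,0,0,0,0,0,2.5],[-0.9,0,0,0,0,0,2.5],[-0.9,0,0,0,0,0,2.5]]])

```text
time: 10.2
tool_pos: [0.5286, 0.011, 0.0505]
tool_rot: [-179.9, -16.4, -10.1]
wrist_force: [9.1, -0.2, 3.2]
gripper_width: 0.0321
gripper_force: 45.0
```

```bash
python3 -c "
from h import *
print(monitor.state()['tool_pos'],monitor.state()['wrist_force'])
p,Rt=tool(); P=p+Rt@OFF; print(Rm([0,0,-YAW])@(P-F))
for th in (12,8,4,0):
  r=np.radians(th); xf=-.0765; 
  xc=xf+.07*np.cos(r); zc=.046+(xc+.062)*np.tan(r); cellto(xc,zc,th)
"
```

```text
[0.52856888 0.01099846 0.05048294] [ 9.05314198 -0.24538209  3.2463691 ]
[-0.00645432 -0.00043211  0.06429862]
-0.008029667948633593 0.057471748213027835 12 shift [-0.45 -0.04  0.61] turn [-0.04 -4.38 -0.06]
-0.0071812351880900654 0.05370427496401991 8 shift [-0.58 -0.04  0.98] turn [-0.04 -8.38 -0.06]
-0.0066705164818123 0.04986901438890787 4 shift [-0.74 -0.04  1.34] turn [ -0.04 -12.38  -0.06]
-0.006499999999999992 0.046 0 shift [-0.93 -0.04  1.7 ] turn [ -0.04 -16.38  -0.06]
```

Emit:
jog_arm(plan=[[[-0.2,0,0.2,0,-1.2,0,2.5],[-0.35,0,0.4,0,-2.8,0,2.5],[-0.45,0,0.6,0,-4.4,0,2.5],[-0.5,0,0.75,0,-6,0,2.5],[-0.55,0,0.9,0,-7.6,0,2.5],[-0.6,0,1.05,0,-9,0,2.5],[-0.65,0,1.15,0,-10.4,0,2.5],[-0.65,0,1.15,0,-10.4,0,2.5]]])

```text
time: 11.0
tool_pos: [0.5257, 0.0115, 0.037]
tool_rot: [-179.9, -5.9, -10.1]
wrist_force: [10.6, -1.6, -0.4]
gripper_width: 0.0321
gripper_force: 45.0
```

```bash
python3 -c "
from h import *
print(monitor.state()['tool_pos'],monitor.state()['tool_rot'],monitor.state()['wrist_force'],monitor.state()['torque'])
p,Rt=tool(); P=p+Rt@OFF; print(Rm([0,0,-YAW])@(P-F))
for th in (3,0):
  r=np.radians(th); xf=-.0765; 
  xc=xf+.07*np.cos(r); zc=.046+(xc+.062)*np.tan(r); cellto(xc,zc,th)
"
```

```text
[0.52572767 0.01149491 0.03701374] [-179.94817341   -5.92081128  -10.0585252 ] [10.59939929 -1.58281782 -0.3827271 ] [-0.10432395 -1.04094922 -0.06800102]
[-0.0067636  -0.00043964  0.05133691]
-0.00659593256717983 0.04890360413740197 3 shift [-0.08 -0.04  0.24] turn [-0.05 -2.92 -0.06]
-0.006499999999999992 0.046 0 shift [-0.18 -0.04  0.53] turn [-0.05 -5.92 -0.06]
```

Emit:
jog_arm(plan=[[[-0.03,0,0.1,0,-1,0,2.5],[-0.06,0,0.2,0,-2,0,2.5],[-0.08,0,0.3,0,-3.2,0,2.5],[-0.1,0,0.4,0,-4.4,0,2.5],[-0.12,0,0.5,0,-5.4,0,2.5],[-0.13,0,0.55,0,-5.9,0,2.5],[-0.13,0,0.55,0,-5.9,0,2.5],[-0.13,0,0.55,0,-5.9,0,2.5]]])

```text
time: 11.8
tool_pos: [0.525, 0.0119, 0.0318]
tool_rot: [-179.9, -0.1, -10.0]
wrist_force: [8.3, 1.4, 4.4]
gripper_width: 0.0321
gripper_force: 45.0
```

```bash
python3 -c "
from h import *
print(monitor.state()['tool_pos'],monitor.state()['tool_rot'],monitor.state()['wrist_force'],monitor.state()['torque'])
p,Rt=tool(); P=p+Rt@OFF; print(Rm([0,0,-YAW])@(P-F))
s=cams.camera('side');a=cv2.resize(s['image'][170:260,210:330],None,fx=6,fy=6,interpolation=cv2.INTER_CUBIC);cv2.imwrite('pics/c3.png',a[:,:,::-1])"
```

```text
[0.52498034 0.01187233 0.0318233 ] [-1.79936752e+02 -1.10795557e-01 -1.00272808e+01] [8.28117431 1.37487174 4.43919754] [ 0.12247594 -1.29679635  0.10124561]
[-0.00610754 -0.0002021   0.04622327]
```

View pics/c3.png

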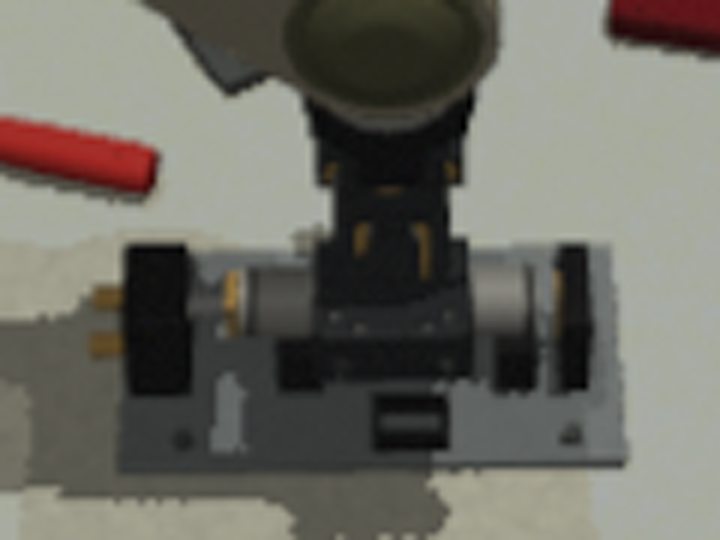

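The view shows the cell level, flat end on the brass pad at (235,303), with the stud at (540,310) about 3 px short of the fixed contact at (557,305). I'll ease it forward 6 mm and let go.

Emit:
jog_arm(plan=[[[0.15,0,0,0,0,0,2.5],[0.3,0,0,0,0,0,2.5],[0.45,0,0,0,0,0,2.5],[0.55,0,0,0,0,0,2.5],[0.55,0,0,0,0,0,3.4],[0.55,0,0,0,0,0,4.2],[0.55,0,0,0,0,0,5],[0.55,0,0,0,0,0,5.5]]], grip_force=20)

```text
time: 12.65
tool_pos: [0.5272, 0.0113, 0.0303]
tool_rot: [-180.0, 0.4, -10.0]
wrist_force: [-0.3, -0.5, -0.0]
gripper_width: 0.0539
gripper_force: 0.0
```

Emit:
jog_arm(plan=[[[0,0,0,0,0,0,5.5],[0,0,0,0,0,0,5.5],[0,0,-1,0,0,0,5.5],[0,0,-3,0,0,0,5.5],[0,0,-7,0,0,0,5.5],[0,0,-11,0,0,0,5.5],[0,0,-15,0,0,0,5.5],[0,0,-19,0,0,0,5.5]]])

```text
time: 13.45
tool_pos: [0.5282, 0.011, 0.223]
tool_rot: [-180.0, 0.3, -10.0]
wrist_force: [0.2, -0.1, -0.9]
gripper_width: 0.055
gripper_force: 0.0
```

```bash
python3 -c "
from h import *
to([.50,.248,.29],[180,0,18])
s=cams.camera('side');a=cv2.resize(s['image'][180:260,220:320],None,fx=4,fy=4,interpolation=cv2.INTER_CUBIC)
w=cams.camera('wrist')['image'][:,:]
im=np.zeros((600,800,3),np.uint8);im[:320,:400]=a;im[:240,410:800]=cv2.resize(w[10:250,85:475],None,fx=1,fy=1);cv2.imwrite('pics/c4.png',im[:330,:,::-1])"
```

```text
shift [ -6.94 -22.85  -6.64] turn [ -0.11   0.26 -28.02]
```

View pics/c4.png

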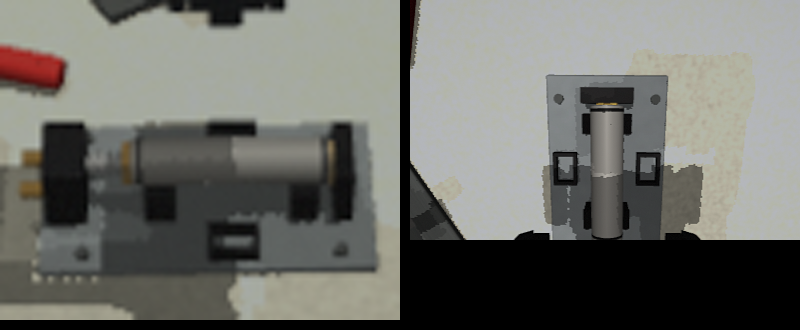

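The cell is seated: brass pad pushed at crop (130,160), stud against the fixed contact at (330,160), and in the wrist crop it is centred between pockets at (566,168) and (648,168). I'll re-measure the pockets numerically, then go to the yoke.

```bash
cat >> h.py <<'E'
def prof(c,O,yaw,z,y,xs):
    """grey levels along local x at local y, plane z"""
    g=cv2.cvtColor(c["image"],cv2.COLOR_RGB2GRAY).astype(np.float32); u=Rm([0,0,yaw])
    uv=np.array([proj(c,[O[0],O[1],z]+u@np.array([x,y,0])) for x in xs],np.float32)
    return cv2.remap(g,uv[:,:1],uv[:,1:],cv2.INTER_LINEAR)[:,0].astype(int)
E
python3 - <<'E'
from h import *
c=cams.camera('wrist')
L,Rr=onz(c,241,178,.02),onz(c,323,178,.02); v=L-Rr
print("pockets",(L+Rr)/2,np.linalg.norm(v),np.degrees(np.arctan2(v[1],v[0]))-90)
xs=np.arange(-.026,.027,.002)
print((xs*1e3).round())
for y in(.046,-.046): print(y,prof(c,F,YAW,.02,y,xs), prof(c,F+Rm([0,0,YAW])@[0,y,0],YAW+90,.02,0,xs))
E
```

```text
pockets [0.53334564 0.01047434 0.02      ] 0.08916620528015089 -10.031429926352502
[-26. -24. -22. -20. -18. -16. -14. -12. -10.  -8.  -6.  -4.  -2.  -0.
   2.   4.   6.   8.  10.  12.  14.  16.  18.  20.  22.  24.  26.]
0.046 [ 75  75  87  76  78  20  14   2  48  70  77  76 125 125 129 128 128 128
 129 128 134  40  30  18 115 130 131] [ 77  76  77  77  77  70  54   9  15  57  77  79 121 125  70  75  60  31
   9  17  60  71 121 123 118 118 154]
-0.046 [ 60  59  59  61  44  10   8   2  55  59  59  59 110 112 112 112 111 111
 110 111  89  26  17  66 113 112 112] [ 93  97  99 100 100  81  56  41   9   3  46  62 104 112 112 112 112 112
  71  21  29 102 105 101 102  89  56]
```

Emit:
jog_arm(plan=[[[0,-1,-3,0,0,-2,5.5],[-1,-4,-6,0,0,-6,5.5],[-2,-8,-6.6,0,0,-10,5.5],[-3,-12,-6.6,0,0,-14,5.5],[-4.5,-16,-6.6,0,0,-18,5.5],[-6,-20,-6.6,0,0,-22,5.5],[-6.9,-22.9,-6.6,0,0,-26,5.5],[-6.9,-22.9,-6.6,0,0,-28,5.5]]])

```text
time: 14.4
tool_pos: [0.4995, 0.2514, 0.2857]
tool_rot: [-179.8, 0.4, 18.4]
wrist_force: [-0.1, -0.7, 0.2]
gripper_width: 0.0549
gripper_force: 0.0
```

```bash
python3 - <<'E'
from h import *
p,_=tool(); print(p,monitor.state()['tool_rot'])
c=cams.camera('wrist'); Y=np.array([.5113,.2609,0]); xs=np.arange(-.03,.031,.002); print((xs*1e3).round())
for y in(-.04,-.028,-.02,.02,.028,.04): print(y,prof(c,Y,17.9,.128,y,xs))
ys=np.arange(-.06,.061,.002); u=Rm([0,0,17.9])
for x in(-.005,0,.005): print(x,prof(c,Y+u@[x,0,0],107.9,.128,0,ys))
print("tab y"); 
for x in(-.008,0,.008): print(x,prof(c,Y+u@[x,0,0],107.9,.159,0,np.arange(-.02,.021,.002)))
to([.5113,.2609,.134],[180,0,17.9])
E
```

```text
[0.49951782 0.25141679 0.28571024] [-179.75427998    0.40071105   18.35730217]
[-30. -28. -26. -24. -22. -20. -18. -16. -14. -12. -10.  -8.  -6.  -4.
  -2.   0.   2.   4.   6.   8.  10.  12.  14.  16.  18.  20.  22.  24.
  26.  28.  30.]
-0.04 [116 119 121 119 114 114 115 112 113 120 103 140 160 156 163 164 164 165
 166 164  80  53  54  50 171 170 167 171 166 169 171]
-0.028 [119 117 108  43  41  41  41  41  41  38 102 155 160 157 163 165 164 165
 165 162  75  30  63  63  64  64  63  64  64  64  65]
-0.02 [113 111 104  42  40  40  40  41  41  37  67 156 160 158 162 165 165 165
 165 161  69  32  62  63  63  63  64  64  64  64  64]
0.02 [112 112  82  41  41  42  41  41  41  42  42 159 159 159 164 164 163 166
 163 161 116  30  63  63  63  63  63  63  67  73  73]
0.028 [114 117  81  41  42  42  41  42  43  42  52 176 171 176 174 175 176 176
 175 177 130  40  65  48  72  73  72  73  72  72  72]
0.04 [114 115 113 111 115 114 117 118 116 119 110 112 159 177 176 176 176 176
 176 176 126  54  54  54 118 175 175 175 175 175 175]
-0.005 [ 93  90  90  92  91 112 159 144 144 159 158 158 157 157 1
[... 307 characters left out ...]
 25  24  24  22  21  20  54 169
 165 164 164 164 164 165 164 165 175 176 176 176 176 176 176 176 176 176
 176 172 111 109 116 156 168]
0.005 [169 163 163 168 171 160 165 165 165 165 165 165 165 165 165 165 165 165
 165 165 165 165 165 165 165 165 153   8  25  24  24  22  20  20  55 167
 163 164 164 165 164 164 163 172 176 176 176 176 176 176 176 176 176 176
 176 169 159 174 174 175 176]
tab y
-0.008 [40 40 41 40 41 42 33  9 17 17 15 17 18 17 29 31 36 42 42 42 42]
0 [160 160 159 160 160 161 164   2  22  22  22  23  21  23 148 159 159 159
 159 159 159]
0.008 [167 166 166 167 167 167 163  14  26  24  23  23  21  23 156 166 166 166
 165 165 164]
shift [ 1.53 -0.63 15.16] turn [-0.21  0.41  0.44]
```

Emit:
jog_arm(plan=[[[0.8,-0.3,3,0,0.2,0.2,5.5],[1.5,-0.6,6,-0.2,0.4,0.5,5.5],[1.5,-0.6,9,-0.2,0.4,0.8,5.5],[1.5,-0.6,12,-0.2,0.4,0.8,5.5],[1.5,-0.6,14,-0.2,0.4,0.8,5.5],[1.5,-0.6,15.1,-0.2,0.4,0.8,5.5],[1.5,-0.6,15.1,-0.2,0.4,0.8,5.5],[1.5,-0.6,15.1,-0.2,0.4,0.8,5.5]]])

```text
time: 15.25
tool_pos: [0.5129, 0.2589, 0.1366]
tool_rot: [180.0, -0.2, 17.1]
wrist_force: [-0.2, -0.4, -0.1]
gripper_width: 0.0549
gripper_force: 0.0
```

```bash
python3 -c "
from h import *
print(monitor.state()['tool_pos'],monitor.state()['wrist_force'])
to([.5113,.2609,.134],[180,0,17.5])"
```

```text
[0.51292974 0.25885336 0.13661178] [-0.1950202  -0.43302248 -0.10991791]
shift [-0.1  -0.24  0.26] turn [ 0.01 -0.19 -0.36]
```

Emit:
jog_arm(plan=[[[-0.1,-0.2,0.25,0,0,-0.3,5],[-0.1,-0.2,0.25,0,0,-0.3,4],[-0.1,-0.2,0.25,0,0,-0.3,3],[-0.1,-0.2,0.25,0,0,-0.3,2],[-0.1,-0.2,0.25,0,0,-0.3,1.2],[-0.1,-0.2,0.25,0,0,-0.3,0.8],[-0.1,-0.2,0.25,0,0,-0.3,0.8],[-0.1,-0.2,0.25,0,0,-0.3,0.8]]], grip_force=30)

```text
time: 16.05
tool_pos: [0.5111, 0.2605, 0.1336]
tool_rot: [180.0, -0.2, 17.5]
wrist_force: [0.0, -0.7, 1.0]
gripper_width: 0.0139
gripper_force: 30.0
```

Emit:
jog_arm(plan=[[[0,0,-1,0,0,0,0.8],[0,0,-2,0,0,0,0.8],[0,0,-4,0,0,0,0.8],[0,0,-6,0,0,0,0.8],[0,0,-8,0,0,0,0.8],[0,0,-9.5,0,0,0,0.8],[0,0,-10,0,0,0,0.8],[0,0,-10,0,0,0,0.8]]])

```text
time: 16.85
tool_pos: [0.5109, 0.2606, 0.2343]
tool_rot: [180.0, -0.2, 17.5]
wrist_force: [0.7, 0.5, -1.6]
gripper_width: 0.0137
gripper_force: 30.0
```

```bash
python3 - <<'E'
from h import *
p,Rt=tool(); print(p,monitor.state()['tool_rot'],monitor.state()['wrist_force'])
c=cams.camera('wrist'); 
# crossbar seen in hand: profile in tool frame, crossbar top = grip point -19mm
for h in(.005,):
  O=p; 
  z=p[2]-h
  yaw=monitor.state()['tool_rot'][2]
  xs=np.arange(-.02,.021,.002); print((xs*1e3).round())
  for y in(-.045,-.035,-.028,.028,.035,.045): print(y,prof(c,O,yaw,z,y,xs))
to([.532,.011,.25],[180,0,-10])
E
```

```text
[0.51089442 0.26055978 0.23428957] [179.98994901  -0.22877457  17.47662775] [ 0.67712875  0.45612364 -1.61353456]
[-20. -18. -16. -14. -12. -10.  -8.  -6.  -4.  -2.  -0.   2.   4.   6.
   8.  10.  12.  14.  16.  18.  20.]
-0.045 [ 32  33  14  11  11  12  13  12  13  12  14 101 101 101 100  92  57  57
 122 192 204]
-0.035 [  9   8  11  14  12  14  13  14  13  13  14 102 101 101 100  91  57  46
  46  53  56]
-0.028 [ 40  41  40  40   8   8   8   9   7   8   9 100 101 101 100  91  57  88
  86  85  84]
0.028 [ 41  41  37  23  10  10  10  11  12  90  87 126 130 127 126 113  55 138
 132 134 131]
0.035 [  9  10  11  11  14  15  13  13  13  12  14 128 131 126 125 115  55  51
  50  50  55]
0.045 [ 33  34  14  14  13  14  14  12  14  12  14  99 100  96  96  91  55  58
  53 193 204]
shift [-5.45 24.44 -1.67] turn [-2.000e-02 -1.300e-01  2.747e+01]
```

Emit:
jog_arm(plan=[[[-0.2,2,-1,0,0,2,0.8],[-1,5,-1.6,0,0,6,0.8],[-2,9,-1.6,0,0,10,0.8],[-3,13,-1.6,0,0,14,0.8],[-4,17,-1.6,0,0,18,0.8],[-4.8,21,-1.6,0,0,22,0.8],[-5.3,23.5,-1.6,0,0,26,0.8],[-5.5,24.4,-1.6,0,0,27.5,0.8]]])

```text
time: 17.7
tool_pos: [0.5315, 0.009, 0.2484]
tool_rot: [-180.0, -0.0, -10.3]
wrist_force: [-0.3, 0.3, -1.1]
gripper_width: 0.0137
gripper_force: 30.0
```

```bash
python3 -c "
from h import *
print(monitor.state()['tool_pos'],monitor.state()['tool_rot'])
to([.5313,.0111,.10],[180,0,-10])"
```

```text
[0.53145754 0.00902062 0.24840379] [-1.79956653e+02 -2.60804469e-02 -1.02957029e+01]
shift [-0.06 -0.19 14.84] turn [-0.04 -0.03 -0.3 ]
```

Emit:
jog_arm(plan=[[[0,-0.1,2,0,0,-0.2,0.8],[0,-0.1,4.5,0,0,-0.2,0.8],[0,-0.1,7,0,0,-0.2,0.8],[0,-0.1,9.5,0,0,-0.2,0.8],[0,-0.1,12,0,0,-0.2,0.8],[0,-0.1,14,0,0,-0.2,0.8],[0,-0.1,14.8,0,0,-0.2,0.8],[0,-0.1,14.8,0,0,-0.2,0.8]]])

```text
time: 18.5
tool_pos: [0.5316, 0.0129, 0.1005]
tool_rot: [-179.9, 0.0, -9.8]
wrist_force: [0.6, 0.5, -2.0]
gripper_width: 0.0137
gripper_force: 30.0
```

```bash
python3 - <<'E'
from h import *
p,Rt=tool();print(p,monitor.state()['tool_rot'],monitor.state()['wrist_force'])
to([.5313,.0111,.0785],[180,0,-10])
c=cams.camera('wrist'); xs=np.arange(-.030,.031,.002); print((xs*1e3).round())
for y in(.046,-.046): print(y,prof(c,F,YAW,.02,y,xs))
E
```

```text
[0.5315678  0.01291587 0.10048297] [-1.79931640e+02  9.28877895e-03 -9.77381053e+00] [ 0.59509913  0.45513068 -2.04289028]
shift [0.   0.19 2.2 ] turn [-0.07  0.01  0.23]
[-30. -28. -26. -24. -22. -20. -18. -16. -14. -12. -10.  -8.  -6.  -4.
  -2.   0.   2.   4.   6.   8.  10.  12.  14.  16.  18.  20.  22.  24.
  26.  28.  30.]
0.046 [111 121 143 141 140 138 116  63  61  60  53  58  62  61  60  58  56  56
  60  74  74 125 142  32  30   6 131 139 139 139 140]
-0.046 [112 111 111 112 111 108 102  64  62  52  53  53  52  52  51  57  63  63
  62  73  76  94 133  28  23   2 138 137 137 137 137]
```

Emit:
jog_arm(plan=[[[0,0.1,0,0,0,0.2,0.8],[0,0.15,0.2,0,0,0.2,0.8],[0,0.15,0.5,0,0,0.2,0.8],[0,0.15,0.8,0,0,0.2,0.8],[0,0.15,1.1,0,0,0.2,0.8],[0,0.15,1.4,0,0,0.2,0.8],[0,0.15,1.6,0,0,0.2,0.8],[0,0.15,1.6,0,0,0.2,0.8]]])

```text
time: 19.35
tool_pos: [0.5318, 0.0109, 0.085]
tool_rot: [-179.9, -0.1, -10.0]
wrist_force: [0.1, -0.5, -1.7]
gripper_width: 0.0138
gripper_force: 30.0
```

Emit:
jog_arm(plan=[[[0,0,0.2,0,0,0,0.8],[0,0,0.4,0,0,0,0.8],[0,0,0.5,0,0,0,0.8],[0,0,0.6,0,0,0,0.8],[0,0,0.7,0,0,0,0.8],[0,0,0.75,0,0,0,0.8],[0,0,0.75,0,0,0,0.8],[0,0,0.75,0,0,0,0.8]]])

```text
time: 20.15
tool_pos: [0.5319, 0.0108, 0.0779]
tool_rot: [-179.9, -0.1, -10.0]
wrist_force: [0.1, -0.1, -1.1]
gripper_width: 0.0133
gripper_force: 30.0
```

Nearly touching the floor; one more millimetre, then release and retreat.

Emit:
jog_arm(plan=[[[0,0,0.05,0,0,0,0.8],[0,0,0.1,0,0,0,0.8],[0,0,0.1,0,0,0,0.8],[0,0,0.1,0,0,0,2],[0,0,0.1,0,0,0,3],[0,0,0.1,0,0,0,4],[0,0,0.1,0,0,0,4.5],[0,0,0.1,0,0,0,4.5]]])

```text
time: 20.95
tool_pos: [0.5319, 0.0108, 0.0768]
tool_rot: [-179.9, -0.1, -10.0]
wrist_force: [-1.2, -0.1, 0.3]
gripper_width: 0.0445
gripper_force: 0.0
```

Emit:
jog_arm(plan=[[[0,0,0,0,0,0,4.5],[0,0,-0.5,0,0,0,4.5],[0,0,-2,0,0,0,4.5],[0,0,-5,0,0,0,4.5],[0,0,-9,0,0,0,4.5],[0,0,-13,0,0,0,4.5],[0,0,-17,0,0,0,4.5],[0,0,-18,0,0,0,4.5]]])

```text
time: 21.75
tool_pos: [0.5324, 0.0106, 0.2616]
tool_rot: [-180.0, -0.6, -10.0]
wrist_force: [0.4, -0.2, 0.0]
gripper_width: 0.0449
gripper_force: 0.0
```

```bash
python3 - <<'E'
from h import *
print(monitor.state()['tool_pos'],monitor.state()['wrist_force'])
c=cams.camera('wrist'); xs=np.arange(-.026,.027,.002); print((xs*1e3).round())
for y in(-.04,-.03,.03,.04): print(y,prof(c,F,YAW,.072,y,xs))
ys=np.arange(-.06,.061,.002)
print("bar y");print(prof(c,F,80,.072,0,ys))
print("tab");[print(prof(c,F+Rm([0,0,YAW])@[x,0,0],80,.103,0,np.arange(-.02,.021,.002))) for x in(-.005,.005)]
print("cell x"); print(prof(c,F,YAW,.0615,0,np.arange(.02,.09,.002)))
print("pad proj",prof(c,F,YAW,.045,0,np.arange(-.09,-.03,.002)))
E
```

```text
[0.53243877 0.01062408 0.26157934] [ 0.3538711  -0.17480319  0.01481171]
[-26. -24. -22. -20. -18. -16. -14. -12. -10.  -8.  -6.  -4.  -2.  -0.
   2.   4.   6.   8.  10.  12.  14.  16.  18.  20.  22.  24.  26.]
-0.04 [ 60  61  61  61  61  61  61  62  61  79  88  89  89  86 174 174 174 174
 164  70  56  56  55  88  41  24  54]
-0.03 [ 61  61  61  61  61  61  61  60  59  77  89  89  88 146 169 175 174 174
 165  49  14  26  28  28  24  24  54]
0.03 [ 78  78  78  78  78  79  78  78  77  99 118 119 121 123 119 122 120 114
 179  48  11  25  25  24  26  22   0]
0.04 [ 79  79  80  79  78  78  78  78  77 100 120 120 121 123 115 162 125 186
 185  63  54  56  55  91  65  33   0]
bar y
[ 98  98  98  88  58  96 121 120 112  90  86  86  95 174 173 146  87  89
  92  92  92  93  94  96 119  91  83  14  26  26  24  23  25  20  61 119
 160 154 123 123 124 123 123 124 123 123 123 123 123 123 123 121 117 146
 184 120  69  76 112 119 131]
tab
[60 60 61 57 65 76 82 27 13 14 14 14 15 13 78 79 68 64 80 80 81]
[ 90  90  90  91  90  90  90  34  29  27  26  27  23  25 100 119 118 120
 121 121 121]
cell x
[152 152 152 153 152 153 154 154 154 154 154 155 155 155 155 155 155 156
 156 157 157 151  37  95 143 120  30  31  32  32  31  31  48 114 112]
pad proj [ 46  84  72  63  90  69 100 100 101  65   8  89 100 100 100 100  99 100
  99 100 101 100 100 100 100 101 100 101 101 101]
```

```bash
python3 -c "
from station import ctrl
print(ctrl.sign_off())"
```

```text
the job is handed in; nothing more can be done
None
```

I loaded the cell into its bay against the spring, set the yoke over it with both feet down in their pockets, and handed the job in at about 22 s; pictures and force readings agreed with this, but the hand-in returned no verdict.

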